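# Load the cartridge reader

## Robot

A 6-joint arm with a two-finger parallel gripper is mounted at the origin on the work surface. World frame = base frame: x ahead of the robot, y to its left, z up, the work surface at z = 0. Lengths are in mm, angles in degrees, forces in N, time in s.
With the tool pointing down it reaches from about 300 to 850 mm from the base axis. Payload 4.2 kg.
Tool frame: the origin (TCP) lies between the finger pads; the fingertips stand 22 mm ahead of it and the grasp point (between the pads) lies 3 mm ahead of it; z points along the fingers, y is the direction in which the jaws open and shut (so a half turn about z gives the same grasp; the last joint's range is limited). The gripper opens to 91 mm and grips with 3 to 60 N. Pads are 32 mm wide; open, the fingers measure 118 mm over their backs; the gripper's body (76 mm by 178 mm) begins 60 mm behind the grasp point.
Start: joints at [-64.973, 18.312, 89.639, -0, 72.044, -1.146], TCP at [253.625, -516.058, 235.976] pointing down, gripper open.
Joint ranges: [-177.97, 177.97], [-48.28, 115.42], [12.27, 149.76], [-77.06, 257.06], [2.81, 150.46], [-146.56, 146.56]. Speed limits (degrees/s): [147.25, 147.25, 180, 180, 180, 180].

## Interface

Orientations are given as [roll, pitch, yaw] about the fixed x, y, z axes, in that order (R = Rz(yaw) Ry(pitch) Rx(roll)).
In Python, from workcell import * gives the robot as it stands.
- The arm moves only by the shell command python3 -m jog 'ROWS' [OPENING] [FORCE]. ROWS is text: rows parted by semicolons, each of 6 numbers parted by spaces: the shift along the tool's x, y, z in units of 0.5 m (1.0 is 0.5 m), then the turn, a rotation vector about the tool's x, y, z in units of pi/2 rad (1.0 is pi/2 rad). A call has 1 to 20 rows; each row is the pose to reach, as a shift and turn from the pose measured when the call began, along the tool's axes at that moment; what a row does not reach only later rows make up. A row lasts 1/12 s, in which the tool goes at most 41.7 mm and 7.16 degrees, less where a joint would pass 70% of its speed; a pose out of reach is approached as far as the arm can. A call with a number of a shift or a turn outside -1 to 1 is refused whole. A call with a gripper value outside its range is refused whole. OPENING is the opening, from -1 (shut) to 1 (fully open), set as the call begins (- or left out, the last holds). The fingers move at their own pace and stop on an object; FORCE is the grip in N (left out, the last holds). Time passes only in rows, so rows that repeat a pose let the fingers close. It gives the time, the measured TCP pose, the force and the opening at its end, in the units of the state.
- state(): the state, without advancing time (a new reading comes with each control period).
- grab_frame(name): name is "side" or "top" or "wrist"; returns the picture (480x640x3 uint8, red, green, blue); there is no depth.
- calibration(name): a dict with "mtx" (3x3 intrinsics, pixels), "rvec" (rotation vector, rad) and "tvec" (3), from world to camera coordinates, as OpenCV has them. Camera axes: x right, y down, z forward; pixel columns grow to the right and rows downward; lengths in mm; the calibration is good to about 2 mm. A picture is of the moment at which its call begins: read the wrist's pose just before it. calibration takes no time and is no camera call; for the wrist camera it gives the pose at the moment of the call.
- job_done(): hands the job in, once; it reports no verdict.
Trained networks look in the newest picture that a camera, given by its name, has taken for a name from the list of things; names that differ only in an ending like _2 or _b are one class to them, and where a whole thing is asked for, a point or a joint stands for the part that bears it (a point fixed in the world has none). Each returns a list of dicts, best first, with "confidence" (0 to 1); they miss things now and then, are a little off and sometimes report something else, mostly with a low value. They report only what shows in the picture. A call takes as long as a camera call. They do not tell look-alikes from the thing itself.
- spot_in(query, camera): "rect" ([left, top, right, bottom] in pixels, round what is visible of it).
- tip_of(query, camera): "location" ([column, row] in pixels: a listed point, or the origin of a listed thing).
The state is a dict: "time_s": time; "qpos": joint angles; "qvel": joint speeds; "effort": joint torques, N m; "ee_pos": TCP position; "ee_rot": TCP orientation; "force": force on the tool from outside, world axes, zero at the start; "torque": the same for the moment, N m; "gripper_width": finger opening in mm.
Only numpy, scipy, OpenCV 4.12 (cv2) and the standard library are available. Lean on these libraries where they do the work, as an engineer would, in place of code of your own. Each camera call takes 0.05 s, during which the arm holds its last target. There are 200 camera calls.

## Task

Get the cartridge reader running: first lift the bottle that blocks the way to its slot onto the spill tray, standing upright. Then slide the long narrow cartridge, nose first, into the slot until you feel it reach the hidden stop (how deep that lies differs each time), and only then press the large end key fully down and after it the small key at the other end of the row. Do not press the middle key, and leave the wide cartridge and the beaker, flask and squat jar where they are.

Things in the scene. Friction and masses are not known exactly. Their poses are not given: they have to be found in the camera images.
- reader: white benchtop cartridge reader, fixed in a run but placed differently each time. Origin on the bench below the middle of the slot mouth; +x points level into the slot, +z up. Its tunnel block spans x 0 to 120, y -65 to 65 mm, 58 mm high; behind it the console spans x 120 to 270, y -85 to 85, 90 mm high, with a row of three keys along y at x = 165 and a sloping display, up to 122 mm high, at x above 215
- slot_mouth (a point): middle of the slot mouth at slot-floor level, 10 mm above the bench; axes as the reader's. Slot 44 mm wide, 30 mm high (floor to roof). A hard fixed stop, hidden, lies 62 to 88 mm inside. A sill level with the floor reaches 35 mm out of the mouth, with two steel cheeks, 22 mm high above it, narrowing from about 68 mm apart at its outer end to the slot's width
- cartridge: the long narrow cartridge, loose, grey plastic, about 180 g: bar 160 mm long (x -80 to 80), 40 mm wide (y), 26 mm high; on its rear end an upright grip tab, x -75 to -35, 14 mm thick (y), from z = 26 up to 69 mm. Origin at the middle of the bar's underside; +x points to the nose, which enters the slot first. Starts flat on the bench. Once home, 72 to 98 mm of the bar stay outside the slot
- cartridge_nose (a point): centre of the cartridge's front end face, 80 mm ahead of its origin and 13 mm above its underside
- cartridge_tab (a point): grip point in the tab, 55 mm behind the cartridge's origin and 50 mm above its underside; pinch it across the 14 mm (cartridge y)
- wide_cartridge: another cartridge of the same grey plastic that does not fit and stays where it is: bar 110 mm long (x), 64 mm wide, 26 mm high, tab 40 x 14 mm at x = -30 mm, 69 mm high. Origin at the middle of its underside. It and the long one may have swapped places
- bottle: white plastic bottle, loose, 52 mm in diameter, 120 mm high with its cap, about 220 g, standing upright in front of the slot. Origin at the centre of its underside
- tray: white square spill tray, fixed, 120 x 120 mm, floor 4 mm above the bench, rim 16 mm high, walls 4 mm. Origin at the middle of its underside
- key_large (a joint): travel of the large round key (34 mm across), at one end of the row (reader y = +48 mm): 0 up, 0.006 m fully down; springs back; fully down takes 4 N
- key_middle (a joint): travel of the middle key (20 mm across, reader y = 0), which is not to be pressed; same travel and spring
- key_small (a joint): travel of the small end key (20 mm across, reader y = -48 mm); same travel and spring
- key_large_top (a point): centre of the top face of the large key; it is pressed straight down
- key_middle_top (a point): centre of the top face of the middle key
- key_small_top (a point): centre of the top face of the small end key; it is pressed straight down
- beaker: glass beaker, loose, 70 mm across, 90 mm high, origin under its centre; bystander
- squat_jar: amber glass jar, loose, 54 mm across, 70 mm high, origin under its centre; bystander
- flask: conical glass flask, loose, 80 mm across, 113 mm high, origin under its centre; bystander
Not all that is in view belongs to the job. Several things have the shape of the tray; the one meant has the colours described above. Leave any pink look-alike of the bottle alone.

How it is judged:
By the outcome, as a careful person would: the job done as asked, in the order asked, and still so for the second after the job is handed in, with the robot touching nothing.
It also fails if it takes over 59 s, if anything falls off the work surface, if the arm or the gripper's body presses on something with over 40 N, if the wrist force passes 120 N, or if a joint passes its speed limit or range.

## Working session

There is one attempt and no reset: what is moved stays moved. The work goes in short steps, Python scripts to look and compute and a shell command to move; the robot and the scene stay as the last step left them, time stands still between calls to the robot, and variables do not carry over. Pictures are saved under pics/ and viewed, about 8 in all and at most 12, crops included, and the job is handed in when it is done.

```bash
ls; mkdir -p pics; cat > h.py <<'E'
from workcell import *
import numpy as np, cv2
from scipy.spatial.transform import Rotation as R
def cam(n):
    c=calibration(n); return np.array(c["mtx"],float),R.from_rotvec(np.ravel(c["rvec"])).as_matrix(),np.ravel(c["tvec"])
def ray(n,px,z):
    K,r,t=cam(n); o=-r.T@t; d=r.T@np.linalg.inv(K)@np.array([px[0],px[1],1.]); return o+d*(z-o[2])/d[2]
def proj(n,P):
    K,r,t=cam(n); p=K@(r@np.array(P,float)+t); return p[:2]/p[2]
def save(n,f,img=None):
    im=grab_frame(n) if img is None else img
    cv2.imwrite("pics/"+f,cv2.cvtColor(np.asarray(im),cv2.COLOR_RGB2BGR)); return im
def tool(target,rpy=None):
    """shift in jog units (tool axes) and turn to reach world pose"""
    s=state(); M=R.from_euler("xyz",s["ee_rot"],degrees=True)
    d=M.inv().apply(np.array(target)-s["ee_pos"])/500
    w=np.zeros(3) if rpy is None else (M.inv()*R.from_euler("xyz",rpy,degrees=True)).as_rotvec()/(np.pi/2)
    return np.round(np.r_[d,w],4)
E
python3 - <<'E'
from h import *
print(state())
a=save("top","top1.png"); b=save("side","side1.png")
for n in ("top","side"):
  for q in ["slot_mouth","cartridge","cartridge_nose","cartridge_tab","wide_cartridge","bottle","tray","key_large_top","key_middle_top","key_small_top","beaker","squat_jar","flask"]:
    z={"slot_mouth":10,"cartridge_nose":13,"cartridge_tab":50}.get(q,90 if "key" in q else 0)
    print(n,q,[(np.round(r["location"]),round(r["confidence"],2),np.round(ray(n,r["location"],z)[:2])) for r in tip_of(q,n)[:4]])
E
```

```text
pics
{'time_s': 0.0, 'qpos': array([-6.49731031e+01,  1.83502539e+01,  8.97065407e+01, -6.28837743e-05,
        7.20423042e+01, -1.14620237e+00]), 'qvel': array([ 0.04534372, -0.04745547,  0.00241143,  0.09005191, -0.0071419 ,
       -0.02351174]), 'effort': array([-7.40509277e-04, -4.12469137e+01, -2.31971633e+01,  7.25758960e-02,
        4.57237638e-02, -1.14084510e-04]), 'ee_pos': array([ 253.42581726, -515.62481621,  235.13322923]), 'ee_rot': array([-1.79900920e+02, -1.92256540e-03,  2.61731171e+01]), 'force': array([-0.09024561,  0.11044229, -0.45837681]), 'torque': array([-0.00963596, -0.02934786, -0.01497214]), 'gripper_width': 91.63165870534046}
top slot_mouth [(array([233., 244.]), 0.87, array([521., 123.]))]
top cartridge [(array([404., 284.]), 0.79, array([ 431., -240.]))]
top cartridge_nose [(array([364., 283.]), 0.64, array([ 434., -154.])), (array([513., 246.]), 0.43, array([ 507., -470.])), (array([383., 143.]), 0.36, array([ 737., -203.]))]
top cartridge_tab [(array([430., 284.]), 0.65, array([ 427., -284.]))]
top wide_cartridge [(array([400., 215.]), 0.67, array([ 58
[... 1222 characters left out ...]
.]), 0.75, array([411., -12.])), (array([236., 364.]), 0.43, array([550., 213.]))]
side tray [(array([452., 258.]), 0.83, array([ 253., -237.])), (array([250., 257.]), 0.56, array([666., -54.])), (array([388., 210.]), 0.2, array([ 440., -356.]))]
side key_large_top [(array([264., 370.]), 0.74, array([465., 262.]))]
side key_middle_top [(array([250., 213.]), 0.56, array([682., -94.])), (array([238., 362.]), 0.5, array([508., 264.]))]
side key_small_top [(array([206., 355.]), 0.6, array([562., 272.]))]
side beaker [(array([249., 210.]), 0.64, array([ 754., -209.]))]
side squat_jar [(array([374., 179.]), 0.65, array([ 517., -480.]))]
side flask [(array([262., 377.]), 0.37, array([494., 218.]))]
```

```bash
python3 -c "
import cv2
a=cv2.imread('pics/top1.png')[90:400,60:560];b=cv2.imread('pics/side1.png')[130:460,120:520]
cv2.imwrite('pics/topc.png',cv2.resize(a,None,fx=1.6,fy=1.6));cv2.imwrite('pics/sidec.png',cv2.resize(b,None,fx=1.8,fy=1.8))"
```

```text
(no output)
```

View pics/topc.png

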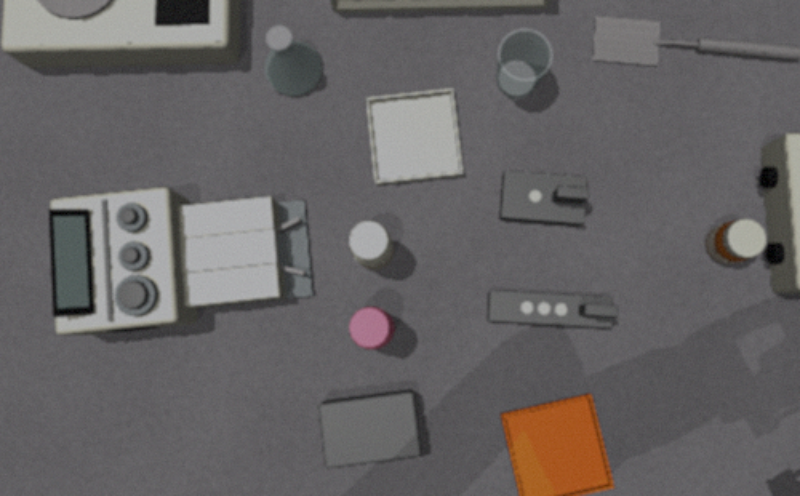

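View pics/sidec.png

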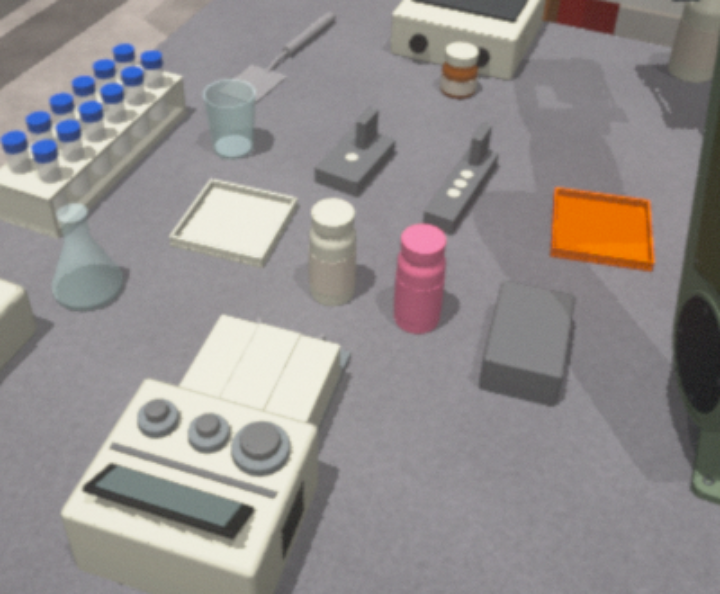

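The top and side views agree. The white bottle is at about (518,-8), with the pink look-alike nearer the robot at (410,-8). The white tray is at (667,-59), the long cartridge (3 dots, px 404,284) at (435,-237), and the large key is at the low-x end. Next I'll fit the reader and plan the bottle approach.

```bash
python3 - <<'E'
from h import *
from scipy.optimize import least_squares
pts=[((183,206),120,-65,58),((272,198),0,-65,58),((280,299),0,65,58),((186,305),120,65,58),((305,200),-35,-1,10),((312,296),-35,-2,10),((168,188),120,-85,90),((57,332),270,85,90)]
def W(p): return np.array(p)/1.6+[60,90]
for p,x,y,z in pts: print(x,y,z,np.round(ray("top",W(p),z)[:2]))
def f(v,use=(0,1,2,3,6)):
    c,s=np.cos(v[2]),np.sin(v[2]); o=[]
    for i in use:
        p,x,y,z=pts[i]; o+=list(proj("top",[v[0]+c*x-s*y,v[1]+s*x+c*y,z])-W(p))
    return o
r=least_squares(f,[520,123,1.57]); v=r.x; print(v[:2],np.degrees(v[2]),np.round(r.fun,1))
for k in(48,0,-48):
    c,s=np.cos(v[2]),np.sin(v[2]); P=[v[0]+c*165-s*k,v[1]+s*165+c*k,96]; print(k,np.round(P),proj("top",P),proj("side",P))
print(tool([517,-9,200],[180,0,0]))
E
```

```text
120 -65 58 [570. 236.]
0 -65 58 [578. 121.]
0 65 58 [449. 110.]
120 65 58 [443. 229.]
-35 -1 10 [584.  87.]
-35 -2 10 [454.  77.]
120 -85 90 [587. 244.]
270 85 90 [411. 375.]
[514.0959829  114.98952561] 94.58811396233214 [-2.   0.2  0.6 -0.4  0.2 -0.3 -0.4  1.7  1.6 -1.2]
48 [453. 276.  96.] [145.98872919 275.0092094 ] [265.8316394  377.40425616]
0 [501. 279.  96.] [144.83421224 250.47819239] [237.02483527 368.74855718]
-48 [549. 283.  96.] [143.6956351 226.2858623] [209.0277284  360.33615127]
[ 9.200e-01 -6.778e-01  7.190e-02  1.000e-04 -0.000e+00  2.908e-01]
```

```bash
python3 -m jog '.92 -.678 .072 0 0 .29;.92 -.678 .072 0 0 .29;.92 -.678 .072 0 0 .29;.92 -.678 .072 0 0 .29;.92 -.678 .072 0 0 .29;.92 -.678 .072 0 0 .29;.92 -.678 .072 0 0 .29;.92 -.678 .072 0 0 .29;.92 -.678 .072 0 0 .29;.92 -.678 .072 0 0 .29;.92 -.678 .072 0 0 .29;.92 -.678 .072 0 0 .29;.92 -.678 .072 0 0 .29;.92 -.678 .072 0 0 .29;.92 -.678 .072 0 0 .29;.92 -.678 .072 0 0 .29;.92 -.678 .072 0 0 .29;.92 -.678 .072 0 0 .29' 1 25
python3 - <<'E'
from h import *
save("wrist","w1.png")
for q,z in [("slot_mouth",10),("bottle",0),("key_large_top",98),("key_middle_top",98),("key_small_top",98)]:
    print(q,[(np.round(r["location"]),round(r["confidence"],2),np.round(ray("wrist",r["location"],z)[:2])) for r in tip_of(q,"wrist")[:3]])
print([(r["rect"],round(r["confidence"],2)) for r in spot_in("bottle","wrist")[:3]])
print(state()["time_s"],tool([517,-9,80],[180,0,0]))
E
```

```text
time_s: 2.9
ee_pos: [516.3, -10.0, 200.0]
ee_rot: [180.0, 0.0, -0.0]
force: [-0.3, 0.5, -0.2]
gripper_width: 91.1
slot_mouth [(array([184., 216.]), 0.75, array([517., 119.]))]
bottle [(array([315., 214.]), 0.9, array([517.,  -6.])), (array([314., 311.]), 0.78, array([412.,  -5.]))]
key_large_top []
key_middle_top []
key_small_top [(array([190., 212.]), 0.22, array([539.,  82.]))]
[([280.9, 291.9, 345.1, 403.0], 0.94), ([277.4, 188.3, 347.0, 283.2], 0.8)]
3.25 [ 4.000e-04 -1.000e-03  2.402e-01  1.000e-04 -2.000e-04  2.000e-04]
```

View pics/w1.png

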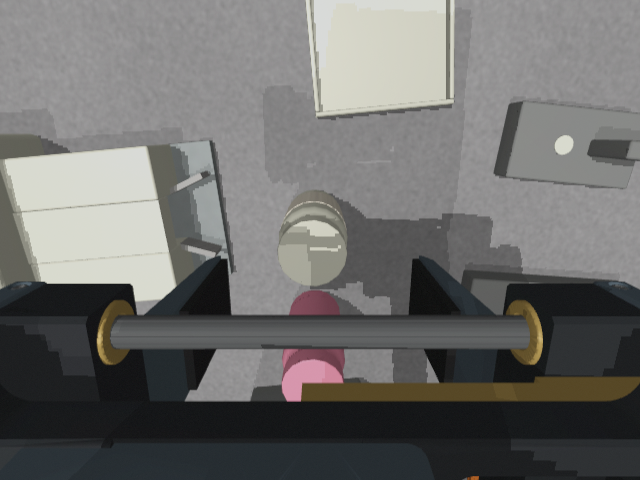

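White bottle is centred under the jaws (px 313,240), the pink one sits well clear, and the tray is at the top (px 385,60). Descending.

```bash
python3 -m jog '0 -.006 .08 0 0 0;0 -.006 .16 0 0 0;0 -.006 .24 0 0 0;0 -.006 .24 0 0 0;0 -.006 .24 0 0 0' && python3 -m jog '0 0 0 0 0 0;0 0 0 0 0 0;0 0 0 0 0 0;0 0 0 0 0 0;0 0 0 0 0 0;0 0 0 0 0 0;0 0 0 0 0 0;0 0 0 0 0 0;0 0 -.04 0 0 0;0 0 -.1 0 0 0;0 0 -.15 0 0 0;0 0 -.15 0 0 0' -1 25
python3 - <<'E'
from h import *
print(tool([667,-59,155],[180,0,0]),tool([667,-59,88],[180,0,0]))
save("wrist","w2.png")
for n in("top","wrist"):
  grab_frame(n)
  print(n,[(np.round(r["location"]),round(r["confidence"],2),np.round(ray(n,r["location"],0)[:2])) for r in tip_of("tray",n)[:3]])
E
```

```text
time_s: 3.67
ee_pos: [515.7, -6.6, 79.1]
ee_rot: [-180.0, 0.2, -0.0]
force: [0.4, -0.3, 0.8]
gripper_width: 91.3
time_s: 4.67
ee_pos: [518.9, -6.7, 158.3]
ee_rot: [180.0, -0.3, 0.0]
force: [1.5, -0.2, -1.0]
gripper_width: 51.5
[ 2.962e-01  1.045e-01  8.200e-03  2.000e-04 -3.100e-03  0.000e+00] [ 2.956e-01  1.045e-01  1.422e-01  2.000e-04 -3.100e-03  0.000e+00]
top [(array([407., 367.]), 0.87, array([ 259., -238.])), (array([318., 178.]), 0.55, array([666., -59.]))]
wrist [(array([540., 463.]), 0.62, array([ 258., -237.])), (array([393.,  18.]), 0.57, array([671., -60.]))]
```

```bash
python3 -m jog '.06 .02 0 0 0 0;.13 .045 0 0 0 0;.2 .07 0 0 0 0;.26 .09 0 0 0 0;.298 .105 0 0 0 0;.298 .105 0 0 0 0;.298 .105 .06 0 0 0;.298 .105 .11 0 0 0;.298 .105 .14 0 0 0;.298 .105 .147 0 0 0;.298 .105 .147 0 0 0;.298 .105 .147 0 0 0'
```

```text
time_s: 5.92
ee_pos: [661.5, -58.0, 77.2]
ee_rot: [-179.9, 0.7, -0.0]
force: [-1.3, 3.0, 3.0]
gripper_width: 51.6
```

```bash
python3 - <<'E'
from h import *
a=save("side","s2.png")[150:340,150:400]; s=state(); print(s["ee_pos"],s["ee_rot"],s["force"])
save("side","s2c.png",cv2.resize(np.ascontiguousarray(a),None,fx=2.4,fy=2.4))
E
```

```text
[661.61256153 -58.12771783  77.16825936] [-1.79913470e+02  6.32383249e-01 -5.31860018e-04] [-1.3181139   1.5464806   3.47815518]
```

View pics/s2c.png

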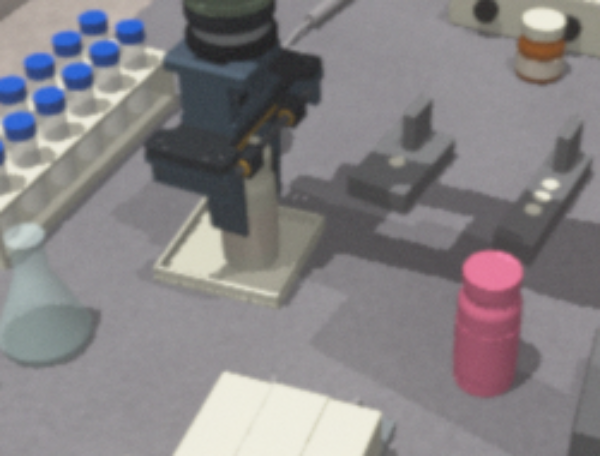

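Bottle stands in the white tray at px (255,240) of the crop, on the floor, with 3 N of contact. Release, rise, and go over the cartridge tab.

```bash
python3 -m jog '0 0 0 0 0 0;0 0 0 0 0 0;0 0 0 0 0 0;0 0 0 0 0 0;0 0 0 0 0 0;0 0 -.08 0 0 0;0 0 -.16 0 0 0;0 0 -.22 0 0 0;0 0 -.22 0 0 0' 1 && python3 -m jog '-.464 .46 0 0 0 -.967;-.464 .46 0 0 0 -.967;-.464 .46 0 0 0 -.967;-.464 .46 0 0 0 -.967;-.464 .46 0 0 0 -.967;-.464 .46 0 0 0 -.967;-.464 .46 0 0 0 -.967;-.464 .46 0 0 0 -.967;-.464 .46 0 0 0 -.967;-.464 .46 0 0 0 -.967;-.464 .46 0 0 0 -.967;-.464 .46 0 0 0 -.967;-.464 .46 0 0 0 -.967;-.464 .46 0 0 0 -.967;-.464 .46 0 0 0 -.967;-.464 .46 0 0 0 -.967'
python3 - <<'E'
from h import *
save("wrist","w3.png")
for q,z in [("cartridge",0),("cartridge_nose",13),("cartridge_tab",50),("slot_mouth",10)]:
    print(q,[(np.round(r["location"]),round(r["confidence"],2),np.round(ray("wrist",r["location"],z)[:2],1)) for r in tip_of(q,"wrist")[:3]])
s=state();print(s["time_s"],s["ee_pos"],s["ee_rot"])
E
```

```text
time_s: 6.72
ee_pos: [666.7, -58.8, 195.1]
ee_rot: [180.0, -0.2, -0.0]
force: [1.6, -0.1, -0.1]
gripper_width: 91.1
time_s: 8.05
ee_pos: [434.6, -288.7, 194.1]
ee_rot: [179.8, -0.0, 86.9]
force: [0.4, -0.2, -0.2]
gripper_width: 91.5
cartridge [(array([314., 158.]), 0.6, array([ 433.6, -235.2]))]
cartridge_nose [(array([316.,  59.]), 0.79, array([ 440. , -153.8]))]
cartridge_tab [(array([310., 230.]), 0.91, array([ 427.4, -290.4]))]
slot_mouth [(array([312., 229.]), 0.49, array([ 428.5, -299.9]))]
8.3 [ 434.69893664 -288.74181682  194.30017907] [ 1.79800911e+02 -2.98484241e-03  8.70057809e+01]
```

View pics/w3.png

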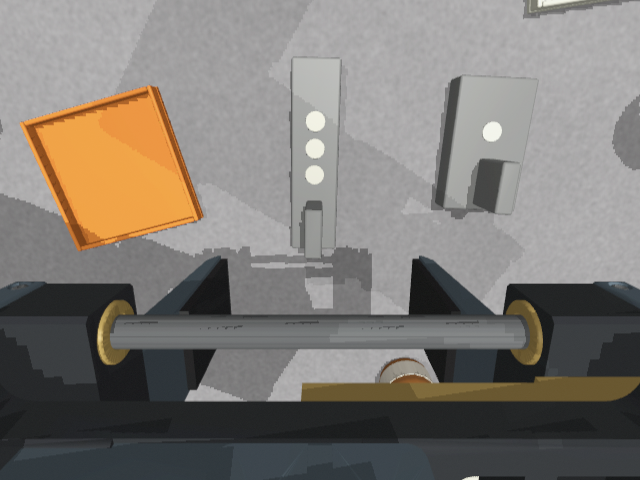

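```bash
python3 - <<'E'
from h import *
for p in [(315,121),(315,175),(292,57),(341,60),(291,247),(337,247)]: print(p,np.round(ray("wrist",p,26),1))
for p in [(305,209),(321.5,209),(305,250),(321.5,250)]: print("tab",p,np.round(ray("wrist",p,69),1))
E
```

```text
(315, 121) [ 436.5 -203.2   26. ]
(315, 175) [ 434.  -247.7   26. ]
(292, 57) [ 420.9 -153.6   26. ]
(341, 60) [ 459.8 -157.8   26. ]
(291, 247) [ 408.6 -311.6   26. ]
(337, 247) [ 450.5 -313.8   26. ]
tab (305, 209) [ 425.5 -268.5   69. ]
tab (321.5, 209) [ 438.1 -269.2   69. ]
tab (305, 250) [ 423.5 -301.4   69. ]
tab (321.5, 250) [ 436.5 -302.1   69. ]
```

```bash
python3 -m jog '-.003 -.007 .08 0 0 .01;-.003 -.007 .16 0 0 .01;-.003 -.007 .23 0 0 .01;-.003 -.007 .276 0 0 .01;-.003 -.007 .276 0 0 .01;-.003 -.007 .276 0 0 .01' && python3 -m jog '0 0 0 0 0 0;0 0 0 0 0 0;0 0 0 0 0 0;0 0 0 0 0 0;0 0 0 0 0 0;0 0 0 0 0 0;0 0 0 0 0 0;0 0 0 0 0 0;0 0 0 0 0 0;0 0 0 0 0 0;0 0 0 0 0 0;0 0 -.04 0 0 0;0 0 -.08 0 0 0;0 0 -.08 0 0 0;0 0 -.08 0 0 0' -1 50
python3 - <<'E'
from h import *
# pre-insert: nose 80 mm short of the mouth, cartridge on the reader axis
y=np.radians(94.6);u=np.array([np.cos(y),np.sin(y)]);m=np.array([515.5,117])
p=m-u*(80+135);print(p,tool([*p,90],[180,0,94.6]))
E
```

```text
time_s: 8.8
ee_pos: [431.3, -289.8, 55.7]
ee_rot: [179.9, -0.1, 86.1]
force: [0.7, 0.2, 0.3]
gripper_width: 91.1
time_s: 10.05
ee_pos: [431.5, -290.2, 96.0]
ee_rot: [179.8, -0.0, 86.1]
force: [-0.2, -0.3, -2.4]
gripper_width: 13.7
[532.74276873 -97.30745887] [ 3.986e-01  1.757e-01  1.270e-02  1.900e-03 -1.000e-04 -9.440e-02]
```

```bash
python3 -m jog '.06 .025 0 0 0 -.02;.13 .06 0 0 0 -.05;.2 .09 0 0 0 -.09;.27 .12 0 0 0 -.094;.33 .15 0 0 0 -.094;.38 .17 0 0 0 -.094;.399 .176 0 0 0 -.094;.399 .176 0 0 0 -.094;.399 .176 0 0 0 -.094;.399 .176 0 0 0 -.094'
python3 - <<'E'
from h import *
save("wrist","w4.png")
for q,z in [("cartridge_nose",54),("slot_mouth",10),("cartridge",40)]:
    print(q,[(np.round(r["location"]),round(r["confidence"],2),np.round(ray("wrist",r["location"],z)[:2],1)) for r in tip_of(q,"wrist")[:3]])
s=state();print(s["time_s"],s["ee_pos"],s["ee_rot"])
E
```

```text
time_s: 10.88
ee_pos: [531.8, -98.1, 95.6]
ee_rot: [179.9, 0.0, 94.5]
force: [0.2, -0.3, -2.8]
gripper_width: 13.5
cartridge_nose [(array([322.,  15.]), 0.74, array([523.6,  29.8]))]
slot_mouth []
cartridge [(array([320., 170.]), 0.65, array([528.9, -42.9]))]
11.0833 [532.42940212 -98.23901973  96.34097472] [1.79840470e+02 1.70850931e-02 9.44615963e+01]
```

View pics/w4.png

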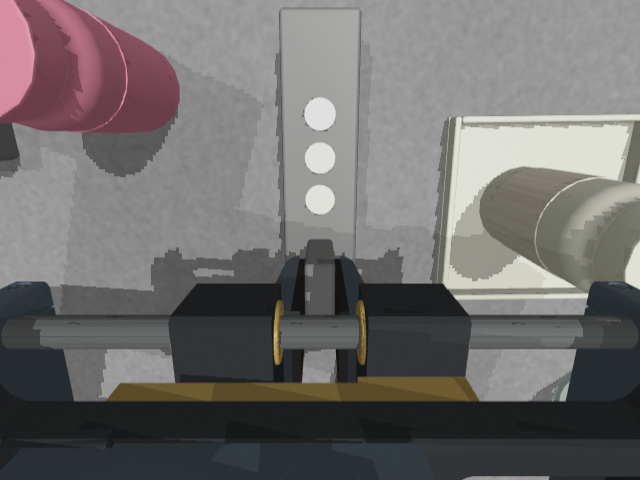

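Cartridge held straight (edges at cols 281/361, dots at col 320), bottle upright in the white tray. The reader is out of view, so I'll refine its pose from the earlier wrist picture w1.

```bash
python3 -c "
import cv2
a=cv2.imread('pics/w1.png')[120:310,0:260]
cv2.imwrite('pics/w1c.png',cv2.resize(a,None,fx=3,fy=3,interpolation=cv2.INTER_CUBIC))"
```

```text
(no output)
```

View pics/w1c.png

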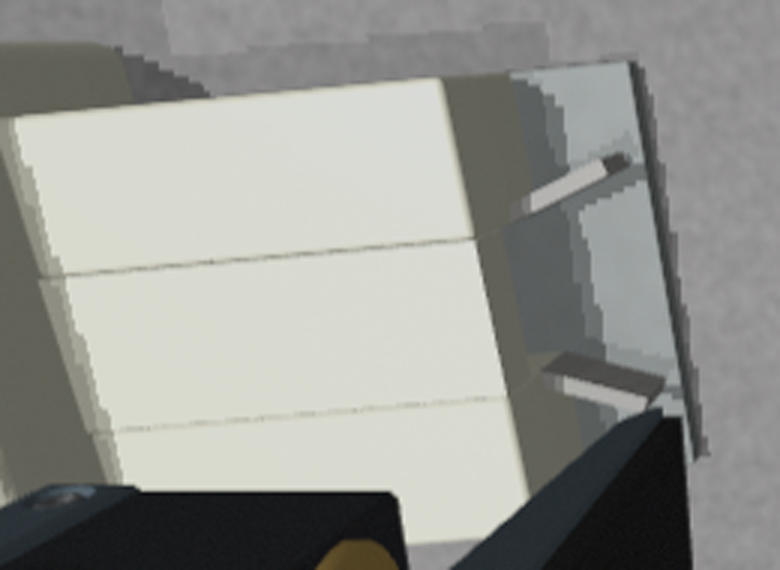

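```bash
python3 - <<'E'
from h import *
K,r,t=cam("wrist"); s=state()
def T(Rm,p): M=np.eye(4); M[:3,:3]=Rm; M[:3,3]=p; return M
now=T(R.from_euler("xyz",s["ee_rot"],degrees=True).as_matrix(),s["ee_pos"])
cw=np.linalg.inv(T(r,t)); X=np.linalg.inv(now)@cw
old=T(R.from_euler("xyz",[180,0,0],degrees=True).as_matrix(),[516.6,-10,200])@X
def rr(c,z):
    p=np.array(c)/3+[0,120]; d=old[:3,:3]@np.linalg.inv(K)@[*p,1]; o=old[:3,3]; return (o+d*(z-o[2])/d[2])[:2]
for n,c,z in [("front -65",(442,78),58),("back -65",(15,118),58),("groove1 f",(474,238),58),("groove1 b",(48,275),58),("groove2 f",(508,397),58),("groove2 b",(95,430),58),("sill -65",(632,62),10),("sill lo",(695,455),10),("cheekR out",(622,153),32),("cheekL out",(662,380),32),("R in",(523,195),32),("L in",(560,352),32)]:
    print(n,np.round(rr(c,z),1))
E
```

```text
front -65 [582.7 123.2]
back -65 [572.5 236. ]
groove1 f [540.8 119.9]
groove1 b [530.7 236.6]
groove2 f [495.9 115.6]
groove2 b [486.1 233.2]
sill -65 [585.9  87.5]
sill lo [459.9  76.7]
cheekR out [561.   86.1]
cheekL out [492.8  79.5]
R in [548.9 115.8]
L in [501.6 109.6]
```

```bash
python3 - <<'E'
from h import *
s=state(); M=R.from_euler("xyz",s["ee_rot"],degrees=True)
def loc(px,z): return np.round(M.inv().apply(ray("wrist",px,z)-s["ee_pos"]),1)
print(s["ee_pos"],s["ee_rot"],[loc(p,66.3) for p in [(281,10),(361,10),(320,114),(320,200),(286,240),(355,240)]])
y=np.radians(94.9);u=np.array([np.cos(y),np.sin(y)]);m=np.array([518.2,117.7])
for d in(80,30,0): print(d,tool([*(m-u*(135+d)),68],[180,0,94.9]))
E
```

```text
[532.42940212 -98.23901973  96.34097472] [1.79840470e+02 1.70850931e-02 9.44615963e+01] [array([127.2, -16.5,  30. ]), array([127.3,  18.4,  30.1]), array([84.1,  0.5, 30. ]), array([43.4,  0.6, 30. ]), array([ 22.7, -16.9,  30. ]), array([22.7, 18.5, 30.1])]
80 [ 0.0028  0.0084  0.0567  0.0018  0.0002 -0.0049]
30 [ 0.1028  0.0076  0.0567  0.0018  0.0002 -0.0049]
0 [ 0.1628  0.0071  0.0567  0.0018  0.0002 -0.0049]
```

```bash
python3 - <<'E'
from h import *
K,r,t=cam("wrist"); print("cam",-r.T@t, r[2])
im=save("side","s3.png"); g=np.ascontiguousarray(im[200:340,240:400]); save("","s3c.png",cv2.resize(g,None,fx=5,fy=4,interpolation=cv2.INTER_CUBIC))
for q in("cartridge_nose","cartridge"): print([(np.round(x["location"],1),round(x["confidence"],2)) for x in tip_of(q,"side")[:2]])
s=state();M=R.from_euler("xyz",s["ee_rot"],degrees=True)
for slip in(0,10,20):
    for loc in [(135,0,43-3+slip-0),(135,0,27+slip),(55,0,56-0+slip)]:
        P=s["ee_pos"]+M.apply(loc); print(slip,np.round(P),np.round(proj("side",P),1),np.round((proj("side",P)-[240,200])*[5,4]))
E
```

```text
cam [526.25507231 -23.4217897  246.03901461] [ 0.02448607 -0.26536781 -0.96383627]
[(array([293.1, 292.8]), 0.81), (array([315.5, 237.5]), 0.32)]
[(array([306.7, 267.6]), 0.67)]
0 [522.  37.  56.] [291.4 283.3] [257. 333.]
0 [522.  37.  69.] [291.3 278.5] [257. 314.]
0 [529. -43.  40.] [304.9 263.6] [325. 254.]
10 [522.  37.  46.] [291.4 287. ] [257. 348.]
10 [522.  37.  59.] [291.3 282.2] [257. 329.]
10 [529. -43.  30.] [304.9 267.2] [324. 269.]
20 [522.  37.  36.] [291.4 290.7] [257. 363.]
20 [522.  37.  49.] [291.4 285.9] [257. 344.]
20 [529. -43.  20.] [304.8 270.7] [324. 283.]
```

View pics/s3c.png

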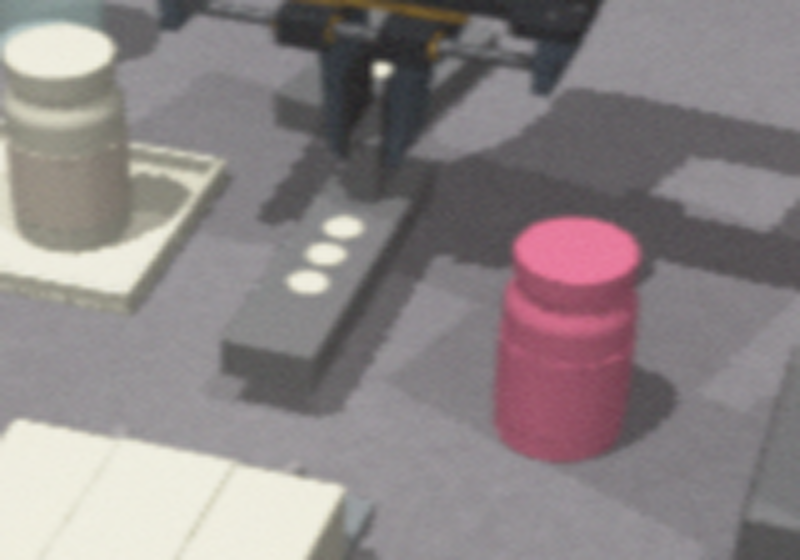

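```bash
python3 - <<'E'
from h import *
from scipy.optimize import least_squares
s=state();M=R.from_euler("xyz",s["ee_rot"],degrees=True)
def P(c,v): # cart coords (x,y,z) -> world; v = tilt(rad, + nose down), dx, dz down
    x,z=c[0]+55,50-c[2]
    return s["ee_pos"]+M.apply([v[1]+x*np.cos(v[0])-z*np.sin(v[0]), c[1], 5.7+v[2]+x*np.sin(v[0])+z*np.cos(v[0])])
ob=[("wrist",(32,0,26),(320,114)),("wrist",(10,0,26),(320,158)),("wrist",(-12,0,26),(320,200)),("wrist",(80,0,26),(321,9)),
("side",(80,0,26),(293,287.5)),("side",(80,0,0),(293,295)),("side",(32,0,26),(240+308/5,200+282/4)),("side",(-12,0,26),(240+344/5,200+227/4))]
f=lambda v:np.ravel([proj(n,P(c,v))-np.array(p) for n,c,p in ob])
r=least_squares(f,[0.1,0,0]);print(np.degrees(r.x[0]),r.x[1:],np.round(r.fun.reshape(-1,2),1))
for c in[(80,0,0),(80,0,13),(-80,0,0)]: print(c,np.round(P(c,r.x),1))
E
```

```text
1.566460643764125 [-1.40104488 15.94613494] [[-1.2  0.1]
 [-1.2 -0.2]
 [-1.2 -0.9]
 [-2.2  0.8]
 [-1.2 -1.4]
 [-1.1  0.2]
 [-1.5 -0.6]
 [-1.6 -0.7]]
(80, 0, 0) [522.6  34.   21.1]
(80, 0, 13) [522.5  34.4  34.1]
(-80, 0, 0) [ 535.1 -125.4   25.5]
```

The fit to wrist and side pixels says the cartridge slipped 16 mm down in the jaws during the lift. I'll set it down here and regrip properly.

```bash
python3 -m jog '0 .008 .02 0 0 -.005;0 .008 .035 0 0 -.005;0 .008 .045 0 0 -.005;0 .008 .045 0 0 -.005' && python3 -m jog '0 0 0 0 0 0;0 0 0 0 0 0;0 0 0 0 0 0;0 0 0 0 0 0;0 0 .02 0 0 0;0 0 .035 0 0 0;0 0 .035 0 0 0;0 0 .035 0 0 0' -.4; python3 -c "
from h import *
print(tool([0,0,56]),state()['ee_pos'],state()['force'])"
```

```text
time_s: 11.57
ee_pos: [536.6, -97.4, 73.0]
ee_rot: [179.9, -0.0, 95.0]
force: [-0.6, 0.6, -1.3]
gripper_width: 13.3
time_s: 12.23
ee_pos: [536.0, -97.2, 54.6]
ee_rot: [180.0, -0.0, 95.0]
force: [-0.5, 0.4, 0.5]
gripper_width: 27.6
[ 0.2863 -1.0513 -0.0027  0.      0.      0.    ] [536.02097235 -97.24499939  54.58478292] [-0.47823683  0.3762754   0.46074366]
```

```bash
python3 -m jog '0 0 0 0 0 0;0 0 0 0 0 0;0 0 0 0 0 0;0 0 0 0 0 0;0 0 0 0 0 0;0 0 0 0 0 0;0 0 0 0 0 0;0 0 0 0 0 0;0 0 -.01 0 0 0;0 0 -.02 0 0 0;0 0 -.027 0 0 0;0 0 -.027 0 0 0;0 0 -.027 0 0 0' -1 60
python3 - <<'E'
from h import *
from scipy.optimize import least_squares
im=save("wrist","w5.png"); save("side","s5.png")
s=state();M=R.from_euler("xyz",s["ee_rot"],degrees=True);print(s["ee_pos"],s["ee_rot"],s["force"])
g=cv2.cvtColor(np.ascontiguousarray(im[:260,260:390]),cv2.COLOR_RGB2GRAY)
n,l,st,c=cv2.connectedComponentsWithStats((g>215).astype(np.uint8)); d=sorted([(c[i]+[260,0]).tolist() for i in range(1,n) if 150<st[i,4]<2000],key=lambda a:a[1]); print(np.round(d,1))
def P(c,v):
    x,z=c[0]+55,50-c[2]
    return s["ee_pos"]+M.apply([v[1]+x*np.cos(v[0])-z*np.sin(v[0]), c[1]+v[3], 4.6+v[2]+x*np.sin(v[0])+z*np.cos(v[0])])
if len(d)==3:
  f=lambda v:np.r_[np.ravel([proj("wrist",P((x,0,26),v))-np.array(p) for x,p in zip((32,10,-12),d)]),v[0]*20]
  r=least_squares(f,[0,0,0,0]);print(np.degrees(r.x[0]),r.x[1:],np.round(r.fun,1)); print(P((80,0,0),r.x),P((-80,0,0),r.x))
y=np.radians(94.9);u=np.array([np.cos(y),np.sin(y)]);m=np.array([518.2,117.7])
for dd in(80,30,0): print(dd,tool([*(m-u*(135+dd)),67],[180,0,94.9]))
E
```

```text
time_s: 13.32
ee_pos: [536.2, -97.3, 68.5]
ee_rot: [180.0, -0.0, 95.0]
force: [-1.1, -0.1, -4.0]
gripper_width: 14.0
[535.83114705 -97.22810129  68.06578029] [-1.79988379e+02 -4.01880954e-02  9.49551996e+01] [ 0.32807292  1.28818518 -2.08400979]
[[319.3 111. ]
 [319.3 159.8]
 [319.2 205.5]]
-0.005558561627990944 [-1.78446057 -1.59328072  0.21763679] [-0.  0. -0. -0.  0.  0. -0.]
[524.52690611  35.54925192  15.165571  ] [ 538.347183   -123.85270424   15.03782224]
80 [ 0.0013  0.0016  0.0021 -0.0001 -0.0004  0.0006]
30 [ 1.013e-01  1.700e-03  2.200e-03 -1.000e-04 -4.000e-04  6.000e-04]
0 [ 1.613e-01  1.700e-03  2.200e-03 -1.000e-04 -4.000e-04  6.000e-04]
```

```bash
python3 -m jog '.03 .0015 .003 0 0 0;.07 .0015 .003 0 0 0;.11 .0015 .003 0 0 0;.13 .0015 .003 0 0 0;.15 .0015 .003 0 0 0;.15 .0015 .003 0 0 0;.15 .0015 .003 0 0 0'
python3 - <<'E'
from h import *
s=state();print(s["ee_pos"],s["ee_rot"],s["force"],s["torque"])
im=save("wrist","w6.png");save("","w6c.png",np.ascontiguousarray(im[:300,120:520]))
E
```

```text
time_s: 14.0
ee_pos: [530.2, -22.5, 66.6]
ee_rot: [-180.0, -0.0, 95.0]
force: [-0.5, -0.4, -1.3]
gripper_width: 13.9
[530.20692436 -22.46166444  66.60264065] [-1.79991566e+02 -1.38181705e-02  9.50160309e+01] [-0.4626331  -0.38303451 -1.31972983] [-0.12684489 -0.18240429  0.03244958]
```

View pics/w6c.png

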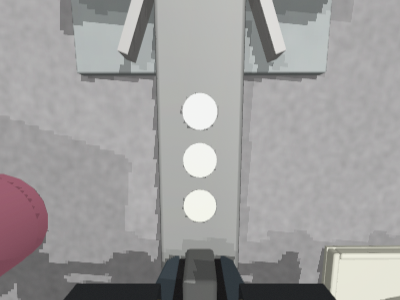

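The cartridge is centred between the cheeks: cheek tips at cols 128/272, bar at 157-243. Nearly no contact force, so I'm inserting.

```bash
python3 -m jog '.02 .001 0 0 0 0;.04 .0015 0 0 0 0;.06 .0015 0 0 0 0;.08 .0015 0 0 0 0;.1 .0015 0 0 0 0;.115 .0015 0 0 0 0;.12 .0015 0 0 0 0;.12 .0015 0 0 0 0'
```

```text
time_s: 14.72
ee_pos: [525.7, 37.9, 66.6]
ee_rot: [-180.0, -0.0, 95.1]
force: [-0.2, -0.1, -3.1]
gripper_width: 13.7
```

```bash
python3 -m jog '.005 0 0 0 0 0;.009 0 0 0 0 0;.013 0 0 0 0 0;.017 0 0 0 0 0;.017 0 0 0 0 0'; python3 -m jog '.004 0 0 0 0 0;.008 0 0 0 0 0;.012 0 0 0 0 0;.012 0 0 0 0 0'
```

```text
time_s: 15.13
ee_pos: [525.0, 46.5, 66.7]
ee_rot: [180.0, -0.0, 95.1]
force: [0.1, -0.6, -1.5]
gripper_width: 13.8
time_s: 15.47
ee_pos: [525.3, 48.9, 67.5]
ee_rot: [179.9, 0.4, 95.3]
force: [0.8, -15.7, 2.1]
gripper_width: 13.7
```

```bash
python3 -m jog '.004 0 0 0 0 0;.008 0 0 0 0 0;.012 0 0 0 0 0;.012 0 0 0 0 0'
```

```text
time_s: 15.8
ee_pos: [525.9, 49.4, 68.8]
ee_rot: [179.8, 1.0, 95.5]
force: [0.3, -23.3, 5.4]
gripper_width: 13.7
```

Hard stop felt: motion halted at y≈49 while the axial force rose to 23 N, at an estimated depth of 64 mm. Lower slightly, release, rise.

```bash
python3 -m jog '0 0 .004 0 0 0;0 0 .005 0 0 0;0 0 .005 0 0 0' && python3 -m jog '0 0 0 0 0 0;0 0 0 0 0 0;0 0 0 0 0 0;0 0 0 0 0 0;0 0 0 0 0 0;0 0 -.06 0 0 0;0 0 -.14 0 0 0;0 0 -.22 0 0 0;0 0 -.28 0 0 0;0 0 -.28 0 0 0;0 0 -.28 0 0 0' -.4
python3 - <<'E'
from h import *
im=save("wrist","w7.png");save("","w7c.png",np.ascontiguousarray(im[:420]))
s=state();print(s["ee_pos"],s["ee_rot"])
for q,z in[("key_large_top",98),("key_middle_top",98),("key_small_top",98),("cartridge",10),("cartridge_tab",60)]:
  print(q,[(np.round(x["location"],1),round(x["confidence"],2),np.round(ray("wrist",x["location"],z)[:2])) for x in tip_of(q,"wrist")[:2]])
E
```

```text
time_s: 16.05
ee_pos: [526.4, 49.1, 66.8]
ee_rot: [179.8, 1.0, 95.5]
force: [0.0, -3.3, 2.5]
gripper_width: 13.8
time_s: 16.97
ee_pos: [526.5, 51.8, 208.7]
ee_rot: [179.5, 1.0, 95.5]
force: [-0.7, 0.4, -0.2]
gripper_width: 27.7
[525.32962172  51.6177871  206.84644378] [179.75672435   0.99116289  95.52088864]
key_large_top []
key_middle_top []
key_small_top []
cartridge [(array([317. , 156.2]), 0.62, array([518., 103.]))]
cartridge_tab [(array([315.7, 230.1]), 0.71, array([523.,  46.]))]
```

View pics/w7c.png

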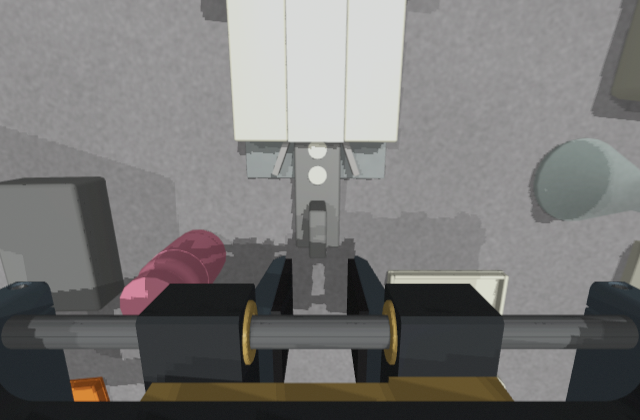

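The cartridge sits straight in the slot, tab free at px (316,230), with the second dot at the block's front edge (a depth of about 65-70 mm). Moving on to the keys.

```bash
python3 -m jog '.08 0 -.01 0 0 0;.16 0 -.01 0 0 0;.24 0 -.01 0 0 0;.3 0 -.01 0 0 0;.333 0 -.01 0 0 0;.333 0 -.01 0 0 0;.333 0 -.01 0 0 0' -1 30
python3 - <<'E'
from h import *
im=save("wrist","w8.png");save("","w8c.png",np.ascontiguousarray(im[:340]))
s=state();print(s["time_s"],s["ee_pos"],s["ee_rot"])
for q,z in[("key_large_top",98),("key_middle_top",98),("key_small_top",98)]:
  print(q,[(np.round(x["location"],1),round(x["confidence"],2),np.round(ray("wrist",x["location"],z)[:2])) for x in tip_of(q,"wrist")[:2]])
for z in (90,98,106): print(z,[np.round(proj("wrist",[*p,z])) for p in [(456.3,278),(504.1,282.1),(551.9,286.2)]])
print(tool([456.3,278,145],[180,0,94.9]))
E
```

```text
time_s: 17.85
ee_pos: [508.5, 217.6, 206.4]
ee_rot: [-179.9, 1.1, 95.6]
force: [-0.5, 0.3, 0.8]
gripper_width: 0.6
17.9 [508.63184619 216.72713967 206.63744368] [-179.96164724    1.06086487   95.54960653]
key_large_top []
key_middle_top [(array([321.8, 149.3]), 0.95, array([505., 279.]))]
key_small_top [(array([399. , 148.3]), 0.66, array([558., 285.]))]
90 [array([253., 143.]), array([321., 144.]), array([389., 144.])]
98 [array([251., 144.]), array([321., 144.]), array([391., 145.])]
106 [array([249., 144.]), array([321., 145.]), array([393., 146.])]
[ 0.1356 -0.0933  0.1221  0.0003  0.0113  0.0058]
```

View pics/w8c.png

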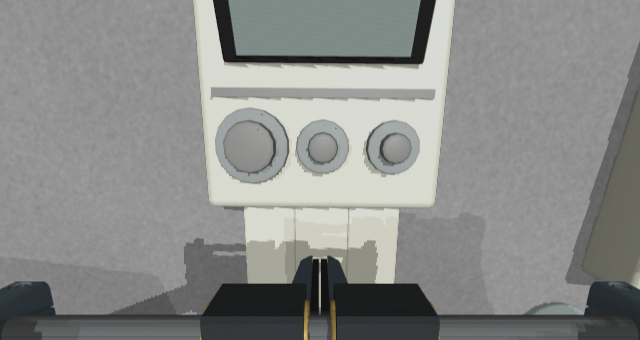

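Key tops are at px (249,145), (322,148) and (397,149), about 2 mm from prediction. Hovering over the large key.

```bash
python3 -m jog '.05 -.04 0 0 .011 .006;.1 -.08 0 0 .011 .006;.132 -.096 .03 0 .011 .006;.132 -.096 .08 0 .011 .006;.132 -.096 .122 0 .011 .006;.132 -.096 .122 0 .011 .006;.132 -.096 .122 0 .011 .006' && python3 -m jog '0 0 .008 0 0 0;0 0 .016 0 0 0;0 0 .024 0 0 0;0 0 .024 0 0 0'
```

```text
time_s: 18.63
ee_pos: [455.0, 275.1, 144.7]
ee_rot: [-179.9, 0.1, 94.8]
force: [0.8, 0.1, 0.1]
gripper_width: 0.5
time_s: 18.97
ee_pos: [455.5, 274.9, 132.8]
ee_rot: [-180.0, 0.1, 94.8]
force: [0.4, -0.6, 2.1]
gripper_width: 0.4
```

```bash
for i in 1 ; do python3 -m jog '0 0 .003 0 0 0;0 0 .006 0 0 0;0 0 .006 0 0 0'; done; python3 -m jog '0 0 .003 0 0 0;0 0 .006 0 0 0;0 0 .006 0 0 0'
```

```text
time_s: 19.22
ee_pos: [455.6, 275.0, 130.0]
ee_rot: [180.0, 0.1, 94.8]
force: [0.1, -0.9, 3.4]
gripper_width: 0.5
time_s: 19.47
ee_pos: [455.7, 275.0, 128.2]
ee_rot: [180.0, 0.1, 94.8]
force: [-1.9, -1.8, 9.8]
gripper_width: 0.5
```

```bash
python3 -m jog '0 0 .004 0 0 0;0 0 .007 0 0 0;0 0 .007 0 0 0;0 0 .007 0 0 0' && python3 -m jog '0 0 -.03 0 0 0;0 0 -.05 0 0 0;0 0 -.05 0 0 0;0 0 -.05 0 0 0'
python3 - <<'E'
from h import *
print(state()["ee_pos"],tool([551,284,145],[180,0,94.9]))
E
```

```text
time_s: 19.8
ee_pos: [455.7, 275.0, 127.9]
ee_rot: [179.9, 0.0, 94.8]
force: [-5.1, -5.6, 22.9]
gripper_width: 0.6
time_s: 20.13
ee_pos: [455.7, 275.1, 152.8]
ee_rot: [179.8, 0.0, 94.8]
force: [-0.2, -0.2, 0.5]
gripper_width: 0.3
[455.73901418 275.1372678  152.84912795] [ 0.0017  0.1913  0.0163  0.0018  0.     -0.0009]
```

```bash
python3 -m jog '0 .07 -.01 0 0 0;0 .14 -.01 0 0 0;.001 .194 -.01 0 0 0;.001 .194 .01 0 0 0;.001 .194 .03 0 0 0;.001 .194 .03 0 0 0;.001 .194 .03 0 0 0' && python3 -m jog '0 0 .005 0 0 0;0 0 .01 0 0 0;0 0 .01 0 0 0'; python3 -m jog '0 0 .003 0 0 0;0 0 .006 0 0 0;0 0 .006 0 0 0'
```

```text
time_s: 20.72
ee_pos: [550.5, 283.2, 136.3]
ee_rot: [-179.9, 0.1, 94.8]
force: [-0.8, -0.0, -0.7]
gripper_width: 0.4
time_s: 20.97
ee_pos: [549.6, 283.3, 131.4]
ee_rot: [-179.9, 0.1, 94.9]
force: [-0.6, 0.4, 2.5]
gripper_width: 0.3
time_s: 21.22
ee_pos: [549.6, 283.3, 128.8]
ee_rot: [-179.9, 0.1, 94.9]
force: [0.1, -0.6, 3.7]
gripper_width: 0.6
```

```bash
python3 -m jog '0 0 .004 0 0 0;0 0 .008 0 0 0;0 0 .01 0 0 0;0 0 .01 0 0 0' ; python3 -m jog '0 0 .003 0 0 0;0 0 .004 0 0 0;0 0 .004 0 0 0' && python3 -m jog '0 0 -.08 0 0 0;0 0 -.16 0 0 0;-.06 0 -.22 0 0 0;-.14 0 -.24 0 0 0;-.22 0 -.24 0 0 0;-.3 0 -.24 0 0 0;-.36 0 -.24 0 0 0;-.36 0 -.24 0 0 0;-.36 0 -.24 0 0 0'
python3 - <<'E'
from h import *
im=save("wrist","w9.png"); b=save("side","s9.png")
out=np.hstack([cv2.resize(np.ascontiguousarray(im[:340]),(400,213)),]);c=cv2.resize(np.ascontiguousarray(b[150:460,130:440]),(400,400))
save("","f.png",np.vstack([out,c])); s=state();print(s["time_s"],s["ee_pos"])
for q in("bottle","cartridge"):print(q,[(np.round(x["location"]),round(x["confidence"],2),np.round(ray("side",x["location"],4 if q=="bottle" else 10)[:2])) for x in tip_of(q,"side")[:3]])
E
```

```text
time_s: 21.55
ee_pos: [549.6, 283.3, 127.9]
ee_rot: [180.0, 0.0, 94.9]
force: [-5.6, -2.8, 21.9]
gripper_width: 0.4
time_s: 21.8
ee_pos: [549.7, 283.4, 128.1]
ee_rot: [179.9, -0.0, 94.9]
force: [-2.9, -1.6, 13.1]
gripper_width: 0.7
time_s: 22.55
ee_pos: [564.7, 102.7, 247.8]
ee_rot: [179.9, -0.0, 94.7]
force: [-0.4, -0.4, -0.0]
gripper_width: -0.1
22.65 [564.64475995 104.59776068 247.77228379]
bottle [(array([255., 255.]), 0.73, array([658., -61.])), (array([348., 305.]), 0.73, array([415.,  -2.]))]
cartridge [(array([277., 320.]), 0.69, array([525.,  97.])), (array([251., 258.]), 0.41, array([658., -42.]))]
```

View pics/f.png

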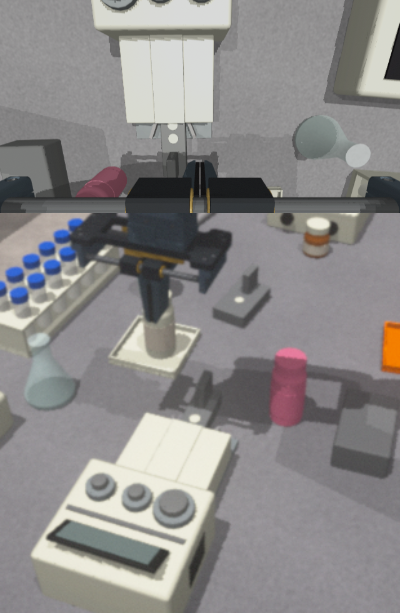

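The final picture shows the bottle upright in the white tray (crop px 160,330), the cartridge straight in the slot, the bystanders unmoved, and the arm clear. Handing in.

```bash
python3 -c "
from h import *
print(job_done())"
```

```text
the job is handed in; nothing more can be done
None
```

I did the whole job in the order asked and handed it in at about 22.7 s of robot time; the hand-in gives no verdict.

- **Bottle:** it stands upright in the white tray at about (660, -60) mm, with the tray centre near (667, -60) mm. I left the pink look-alike alone.
- **Cartridge:** it slid straight into the slot with almost no side force. At an estimated 64 mm depth the motion stopped and the axial force rose to 23 N, which I took as the stop. In the pictures the second dot sits at the block's front edge, which fits a depth of about 65–70 mm.
- **Slip during the first lift:** the cartridge slid about 16 mm down in the jaws. The check on the way showed it, so I set it down in front of the reader, regripped it and then inserted it.
- **Keys:** I pressed the large key, then the small one. Each moved about 5–6 mm to a hard bottom at about 22 N. I judged "fully down" from force and travel, since the key joints can't be read directly. The arm stayed away from the middle key.

The last pictures show the beaker, flask, squat jar and wide cartridge apparently unmoved, and the arm clear of everything. I didn't re-measure their positions at the end. The networks' key positions differed by up to about 30 mm between the top and side cameras, so I used my own fit of the reader and the wrist view instead.

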